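# Count to the third gap and push the tub home

### The arm

A 6-joint arm with a two-finger parallel gripper is mounted at the origin on a cart in front of the work surface, level with it; the furniture and walls round the work are solid. World frame = base frame: x ahead of the robot, y to its left, z up, the work surface at z = 0. Lengths are in m, angles in rad, forces in N, time in s.
With the tool pointing down it reaches from about 0.275 to 1 m from the base axis. Payload 8.4 kg.
Tool frame: the origin (TCP) lies on the centre line of the jaws, within the pads' length; the fingertips stand 17 mm ahead of it and the grasp point (between the pads) lies 2 mm behind it (bot.tcp_to_tips is the z of the fingertips in the tool frame, in m); z points along the fingers, y is the line along which they close (so a half turn about z gives the same grasp; the last joint's range is limited). The gripper opens to 85 mm and grips with 20 to 120 N. Pads are 22 mm wide; open, the fingers measure 114 mm over their backs; the gripper's body (76 mm by 85 mm) begins 54 mm behind the grasp point. The pads swing forward as they close: fully open they stand 13 mm farther back than shut.
Start: joints at [-1.236, 0.353, 1.633, -0, 1.155, -0.002], TCP at [0.207, -0.59, 0.248] pointing down, gripper open.
Joint ranges: [-2.63, 2.63], [-0.92, 2.1], [0.06, 2.66], [-1.3, 4.44], [0, 2.69], [-3.02, 3.02]. Speed limits (rad/s): [2.22, 2.22, 2.79, 3.14, 3.14, 3.14].

### API

Orientations are given as a unit quaternion [x, y, z, w].
In Python, from workcell import bot, hand, kinematics, get_obs, vision, hand_in gives the robot as it stands. The module is installed in compiled form; this text tells all that it offers. Calls block until the motion is done:
- bot.reach(position, orientation): joint-space move of the TCP to a pose.
- bot.servo_line(position, ori=None, velocity=0.15): straight line of the TCP; ori=None keeps the orientation; velocity is the mean speed in m/s.
- bot.goto_joints(angles): joint-space move.
- hand.move_gripper(opening, strength=None): finger opening in m; strength is the grip in N (None keeps the last); returns when the fingers have stopped.
- bot.dwell(seconds).
- kinematics.solve_ik(position, orientation): joint angles nearest the present ones, or None.
- get_obs(): the state.
- vision.read_camera(name): name is "side" or "top" or "wrist"; returns a dict with "frame" (480x640x3 uint8, red, green, blue), "intrinsics" (3x3 intrinsics, pixels), "dist" ([k1, k2, p1, p2, k3] as OpenCV has them; the pictures are not rectified), "view" (4x4, takes a point from world to camera coordinates). Camera axes: x right, y down, z forward; pixel columns grow to the right and rows downward; lengths in m; the calibration is good to about 2 mm. A picture is of the moment at which its call begins. There is no depth.
A pose or a line that the arm cannot do raises bot.IKError and nothing moves.
- hand_in(): hands the job in; it is judged then, once.
The state is a dict: "time_s": time; "joint_pos": joint angles; "joint_vel": joint speeds; "joint_efforts": joint torques, N m; "position": TCP position; "orientation": TCP orientation; "wrist_force": force on the tool from outside, world axes, zero at the start; "ft_torque": the same for the moment, N m; "gripper_width": finger opening in m; "grip_force": force on a finger pad.
Only numpy, scipy, OpenCV 4.12 (cv2) and the standard library are available. Lean on these libraries where they do the work, as an engineer would, in place of code of your own. Each camera call takes 0.05 s, during which the arm holds its last target. There are 200 camera calls.

### The job

Starting from the end of the jar rack that has the tall post, run a fingertip along the top of its back rail, counting the gaps: touch the rail behind the first gap, then the second, then the third, and go no farther along it. Then gently push the white tub across the table into that third gap with your fingers until no part of it sticks out in front of the dividers, standing upright. Only push it: do not grip or lift it, and leave the other bottles and jars where they stand.

Things in the scene. Friction and masses are not known exactly. Their poses are not given: they have to be found in the camera images.
- rack: fixed wooden jar rack with no floor: back board with rail on top, five dividers (10 mm thick, 45 mm tall) making four gaps 68 mm wide, 78 mm apart. Origin: on the table, mid-row, in the plane of the divider noses. +x into the gaps (away from the robot), +y along the row (robot's left). Gaps a, b, c, d at y = +117, +39, -39, -117 mm. Board front at x = 70 mm; rail x = 65 to 87, its top at z = 70 mm
- tall_post: turned wooden post, 26 mm thick, 115 mm tall, fixed at one end of the rail, in line with it (axis 178 mm from mid-row): the gaps are counted from its end. At the rack's left end the gaps count a, b, c, d; at the right end d, c, b, a. Origin: centre of its foot
- low_post: the same kind of post, only 60 mm tall (lower than the rail), fixed at the other end. Origin: centre of its foot
- rail_a: Leftmost of the four equal sections of the rack's top rail, the one behind gap a (rack y = +117 mm). Each section is 22 mm (x) by 76 mm (y); narrow 2 mm joints between sections stand in line with the dividers. Origin: middle of the section's upper face, 70 mm above the table; axes as the rack's
- rail_b: Second from left of the four equal sections of the rack's top rail, the one behind gap b (rack y = +39 mm). Each section is 22 mm (x) by 76 mm (y); narrow 2 mm joints between sections stand in line with the dividers. Origin: middle of the section's upper face, 70 mm above the table; axes as the rack's
- rail_c: Third from left of the four equal sections of the rack's top rail, the one behind gap c (rack y = -39 mm). Each section is 22 mm (x) by 76 mm (y); narrow 2 mm joints between sections stand in line with the dividers. Origin: middle of the section's upper face, 70 mm above the table; axes as the rack's
- rail_d: Rightmost of the four equal sections of the rack's top rail, the one behind gap d (rack y = -117 mm). Each section is 22 mm (x) by 76 mm (y); narrow 2 mm joints between sections stand in line with the dividers. Origin: middle of the section's upper face, 70 mm above the table; axes as the rack's
- tub_center (a point): centre, half-way up (33 mm above the table), of the round white lidded tub standing alone on the table in front of the rack: 56 mm across, 66 mm tall, about 0.14 kg, loose, to be pushed. Pushed low (about 20 mm above the table) it slides without tipping. z axis up
- tub: the same white tub; origin at the centre of its underside
- stopper_bottle: bystander, to be left alone: small round clear-glass bottle with a ground glass stopper, 47 mm across, 81 mm tall, loose on the table. Origin: centre of its underside
- red_bottle: bystander, to be left alone: slim glass bottle with a tall red cap, 32 mm across, 112 mm tall, loose on the table. Origin: centre of its underside
- rust_jar: bystander, to be left alone: squat jar with dark brown lid, 66 mm across, 60 mm tall, loose on the table. Origin: centre of its underside

How it is judged:
On the way, in this order (a step that is already met when the one before it is completed fails the run):
1. a fingertip touches the rail behind the first gap from the tall post (((y of tall_post in the frame of rack above 0 m and contact force between the fingers and rail_a above 0.3 N) or (y of tall_post in the frame of rack below 0 m and contact force between the fingers and rail_d above 0.3 N))), for 0.2 s.
2. then the rail behind the second gap (((y of tall_post in the frame of rack above 0 m and contact force between the fingers and rail_b above 0.3 N) or (y of tall_post in the frame of rack below 0 m and contact force between the fingers and rail_c above 0.3 N))), for 0.2 s.
3. then the rail behind the third gap (((y of tall_post in the frame of rack above 0 m and contact force between the fingers and rail_c above 0.3 N) or (y of tall_post in the frame of rack below 0 m and contact force between the fingers and rail_b above 0.3 N))), for 0.2 s.
4. then the tub is pushed fully into the third gap (((y of tall_post in the frame of rack above 0 m and y of tub_center in the frame of rack between -0.051 and -0.027 m) or (y of tall_post in the frame of rack below 0 m and y of tub_center in the frame of rack between 0.027 and 0.051 m)) and x of tub_center in the frame of rack between 0.025 and 0.055 m and angle between tub_center's own z axis and vertical below 0.15 rad and height (world z) of tub_center below 0.04 m), for 0.2 s.
At the end, for the whole second after the job is handed in: The white tub stands upright (within 0.15 rad) and still on the table in the third gap counted from the tall post: its centre within 12 mm of the gap's middle line and 25 to 55 mm past the divider noses (so it sticks out by no more than 3 mm) (all of step 4 and linear speed of tub below 0.01 m/s); the robot touches nothing.
It fails at once if a finger touches the rail behind the fourth gap ((y of tall_post in the frame of rack above 0 m and contact force between the fingers and rail_d above 0.3 N) or (y of tall_post in the frame of rack below 0 m and contact force between the fingers and rail_a above 0.3 N)).
It fails at once if the tub is lifted more than 12 mm (height (world z) of tub above 0.012 m).
It fails at once if the tub is knocked over (angle between tub's own z axis and vertical above 0.5 rad).
It fails at once if the fingers squeeze or shove the tub with more than 25 N (contact force between the fingers and tub above 25 N).
It fails at once if another bottle or jar is disturbed (moved more than 20 mm) (distance of any of stopper_bottle, red_bottle, rust_jar from where it was at the start of the episode above 0.02 m).
It also fails if it takes over 72 s, if anything falls off the work surface, if the arm or the gripper's body presses on something with over 40 N, if the wrist force passes 120 N, or if a joint passes its speed limit or range.

## Working session

There is one attempt and no reset: what is moved stays moved. The work goes in short steps, each a Python script; the robot and the scene stay as the last script left them, time stands still between calls to the robot, and variables do not carry over. Pictures are saved under pics/ and viewed, at most 10 in all, crops included, and the job is handed in when it is done.

```bash
mkdir -p pics; python3 - <<'E'
from workcell import *
import cv2
o=get_obs();print(o["time_s"],o["position"],o["orientation"],bot.tcp_to_tips)
for n in("top","side"):
    c=vision.read_camera(n);cv2.imwrite(f"pics/{n}0.png",c["frame"][:,:,::-1]);print(n,c["intrinsics"].round(1).tolist(),c["dist"],c["view"].round(3).tolist())
E
```

```text
0.0 [ 0.20639031 -0.58943721  0.24756459] [ 9.85856054e-01  1.67592762e-01 -1.21071006e-04 -7.01332646e-04] 0.017
top [[450.9, 0.0, 325.1], [0.0, 450.9, 243.1], [0.0, 0.0, 1.0]] [-0.02959335  0.          0.          0.          0.        ] [[-0.057, -0.998, -0.006, 0.074], [-0.972, 0.057, -0.228, 0.611], [0.228, -0.007, -0.974, 0.784], [0.0, 0.0, 0.0, 1.0]]
side [[534.5, 0.0, 318.4], [0.0, 534.5, 242.9], [0.0, 0.0, 1.0]] [-0.02384006  0.          0.          0.          0.        ] [[0.39, 0.921, 0.003, -0.284], [0.634, -0.266, -0.726, -0.321], [-0.667, 0.285, -0.688, 1.477], [0.0, 0.0, 0.0, 1.0]]
```

View pics/top0.png

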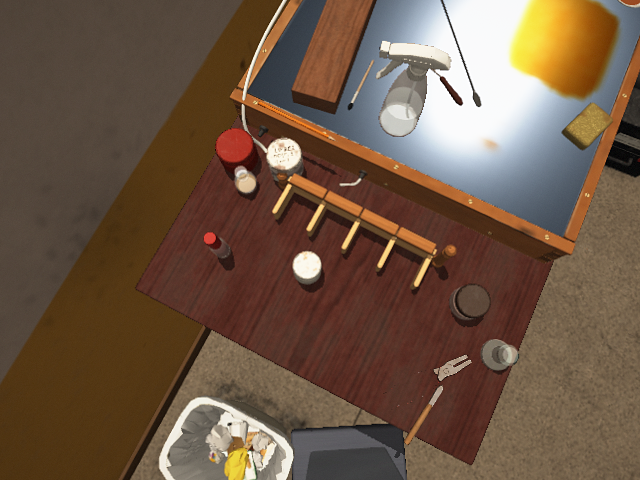

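View pics/side0.png

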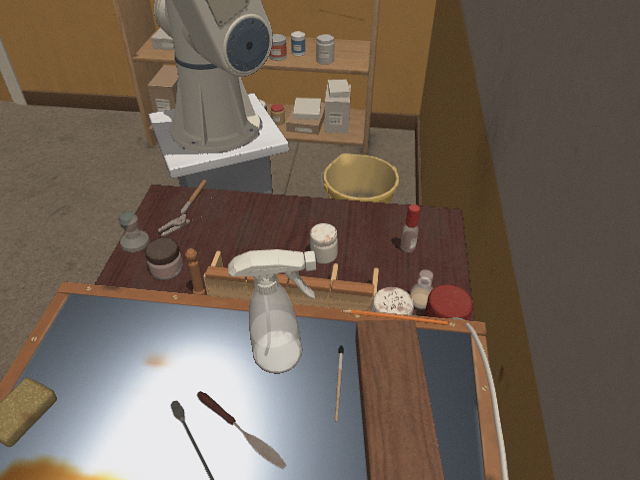

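The tall post is at the right end (top view ≈(449,252)), so the third gap is b, between noses ≈(309,230) and (345,248). The tub lid is at ≈(307,268). I'll zoom in to measure it.

```bash
python3 - <<'E'
import cv2
im=cv2.imread("pics/top0.png")[160:300,265:465]
cv2.imwrite("pics/crop.png",cv2.resize(im,None,fx=4,fy=4,interpolation=cv2.INTER_CUBIC))
E
```

```text
(no output)
```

View pics/crop.png

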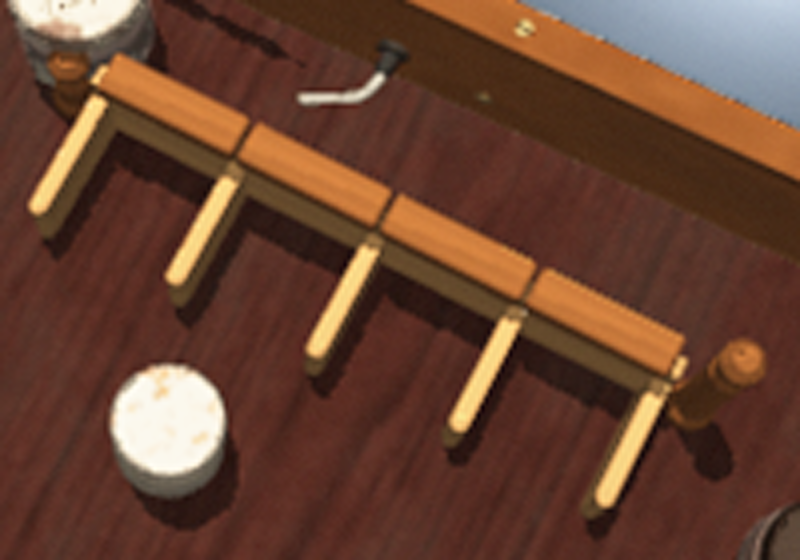

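The crop shows rail joints at (242,140), (383,211) and (528,282). The divider nose tops are at (38,212) to (604,508), and the tub lid centre is at (168,421).

```bash
cat > h.py <<'E'
import numpy as np, cv2
from workcell import *
def ray(c,uv,z):
    p=cv2.undistortPoints(np.array([[uv]],float),c["intrinsics"],np.array(c["dist"]))[0,0]
    R,t=c["view"][:3,:3],c["view"][:3,3]; o=-R.T@t; d=R.T@np.array([*p,1]); return (o+d*(z-o[2])/d[2])[:2]
E
python3 - <<'E'
from h import *
c=vision.read_camera("top")
I=lambda u,v:(265+(u+.5)/4-.5,160+(v+.5)/4-.5)
px=[(242,140,.07,76,78),(383,211,.07,76,0),(528,282,.07,76,-78)]+[(u,v,.045,0,y) for (u,v),y in zip([(36,212),(174,285),(313,364),(456,434),(602,507)],[156,78,0,-78,-156])]
W=np.array([ray(c,I(u,v),z) for u,v,z,_,_ in px]); L=np.array([p[3:] for p in px])/1000
Wm,Lm=W.mean(0),L.mean(0); A=(L-Lm).T@(W-Wm)
yaw=np.arctan2(A[0,1]-A[1,0],A[0,0]+A[1,1]); R=np.array([[np.cos(yaw),-np.sin(yaw)],[np.sin(yaw),np.cos(yaw)]])
t=Wm-R@Lm; print("rack",t,yaw); print(((W-t)@R-L).round(4)*1000)
tub=ray(c,I(168,421),.066); print("tub",tub,"in rack",(tub-t)@R)
post=ray(c,I(742,360),.115);print("post rack",(post-t)@R)
for n,uv,z in[("rust",(472,301),.06),("red",(210,239),.112),("glass",(508,355),.081)]: p=ray(c,uv,z);print(n,p,(p-t)@R)
np.savez("rack.npz",t=t,R=R,yaw=yaw,tub=tub)
E
```

```text
rack [0.60567848 0.00535617] -0.5450517472135443
[[-0.5  0.4]
 [-0.6  1.4]
 [ 0.3  2.2]
 [ 2.  -0.5]
 [ 1.1 -1. ]
 [-2.2 -1.8]
 [-0.5 -0.6]
 [ 0.4 -0.1]]
tub [0.57495419 0.07598076] in rack [-0.06288854  0.04446173]
post rack [ 0.07482097 -0.17559073]
rust [ 0.48965818 -0.22881161] [ 0.02219817 -0.26038914]
red [0.62400957 0.24691792] [-0.10956574  0.21606355]
glass [ 0.38877545 -0.27399983] [-0.04063831 -0.3513335 ]
```

The fit is consistent to about 2 mm, and the post is at rack y ≈ -176, so the order is d, c, b. Next I'll do the rail run with the fingers shut.

```bash
cat >> h.py <<'E'
try:
    D=np.load("rack.npz"); T,RR,yaw=D["t"],D["R"],float(D["yaw"]); Q=[np.cos(yaw/2),np.sin(yaw/2),0,0]
    def P(x,y,z): return [*(T+RR@np.array([x,y])),z+bot.tcp_to_tips]   # rack xy, tip height
except FileNotFoundError: pass
E
python3 - <<'E'
from h import *
hand.move_gripper(0.0)
bot.reach(P(.076,-.11,.16),Q); bot.servo_line(P(.076,-.11,.085),velocity=.1); bot.dwell(.2)
f0=get_obs()["wrist_force"][2]; F=lambda: get_obs()["wrist_force"][2]-f0
z=.085; print("f0",f0)
def down(y):
    global z
    while F()<2 and z>.055: z-=.001; bot.servo_line(P(.076,y,z),velocity=.02)
down(-.11); print("touch z",z,F()); bot.dwell(.3)
for y in np.linspace(-.11,.033,12)[1:]:
    bot.servo_line(P(.076,y,z),velocity=.06); f=F()
    if f>8: z-=-.0005; bot.servo_line(P(.076,y,z),velocity=.02)
    elif f<2: down(y)
    print(round(y,3),round(z,4),round(f,1),round(F(),1))
    if min(abs(y+.039),abs(y-.033))<.01: bot.dwell(.35)
print(get_obs()["wrist_force"]); bot.servo_line(P(.076,.033,.14),velocity=.1); o=get_obs(); print(o["time_s"],o["gripper_width"])
E
```

```text
f0 0.3806801743029373
touch z 0.06899999999999999 11.025448880220377
-0.097 0.0695 8.6 5.7
-0.084 0.0695 6.5 6.5
-0.071 0.0695 5.8 5.8
-0.058 0.0695 6.4 6.4
-0.045 0.0695 6.7 6.7
-0.032 0.0695 6.5 6.5
-0.019 0.0695 5.7 5.7
-0.006 0.0695 5.8 5.8
0.007 0.0695 6.7 6.7
0.02 0.0695 5.7 5.7
0.033 0.0695 5.4 5.4
[-0.9232112   0.18865589  6.21670196]
14.725 -8.043504437272968e-05
```

```bash
python3 - <<'E'
from h import *
hand.move_gripper(0.02); print(get_obs()["gripper_width"])
bot.servo_line(P(-.145,.0445,.14),velocity=.15); bot.servo_line(P(-.145,.0445,.012),velocity=.1); bot.dwell(.2)
f0=get_obs()["wrist_force"]; D=.037
for x,y in [(-.066,.0445),(-.05,.043),(-.035,.040),(-.015,.039),(0,.039),(.015,.039),(.028,.039),(.036,.039)]:
    bot.servo_line(P(x-D,y,.012),velocity=.04); f=get_obs()["wrist_force"]-f0; print(x,(f[:2]@RR).round(2))
    if np.linalg.norm(f)>15: print("STOP"); break
cv2.imwrite("pics/push.png",vision.read_camera("side")["frame"][180:340,180:440,::-1].repeat(3,0).repeat(3,1))
bot.servo_line(P(-.09,y,.012),velocity=.08); bot.servo_line(P(-.14,y,.2),velocity=.15)
bot.reach([.3,-.35,.3],Q)
cv2.imwrite("pics/top1.png",cv2.resize(vision.read_camera("top")["frame"][160:300,265:465,::-1],None,fx=4,fy=4,interpolation=cv2.INTER_CUBIC)); print(get_obs()["time_s"])
E
```

```text
0.020258513697768536
-0.066 [ 0.46 -0.63]
-0.05 [-0.14 -0.58]
-0.035 [ 0.97 -1.1 ]
-0.015 [ 0.15 -1.01]
0 [ 0.2  -0.61]
0.015 [-0.39 -0.84]
0.028 [ 0.09 -1.35]
0.036 [ 0.28 -1.46]
27.7833
```

View pics/top1.png

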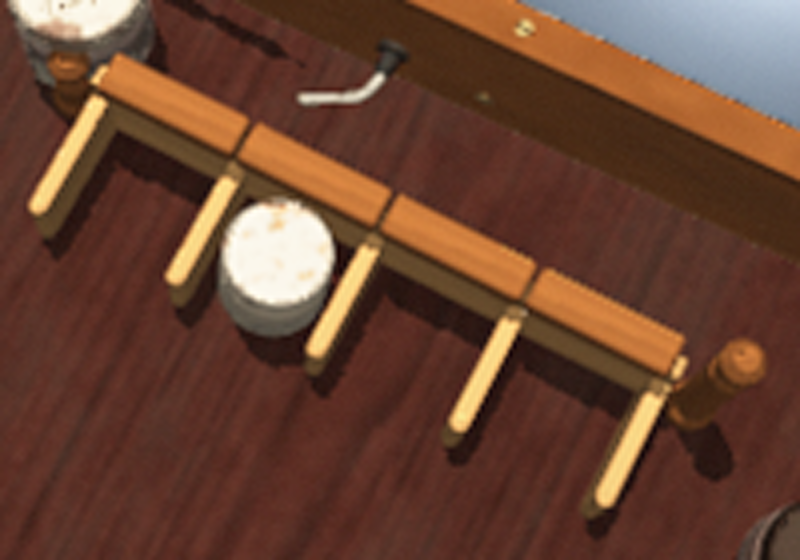

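The tub stands upright in gap b, with its lid centre at ≈(278,252). I'll check its position before handing in.

```bash
python3 - <<'E'
from h import *
c=vision.read_camera("top")
p=ray(c,(265+278.5/4-.5,160+252.5/4-.5),.066); r=(p-T)@RR; print(r)
if .030<r[0]<.05 and abs(r[1]-.039)<.009: bot.dwell(.5); print(hand_in())
E
```

```text
[0.03458092 0.0370944 ]
the job is handed in; nothing more can be done
None
```

I touched the rail behind gaps d, c and b in order from the tall post, then pushed the white tub upright into the third gap (b) and handed the job in at about 28 s. By camera the tub centre is about 35 mm past the divider noses and 2 mm off the gap's middle line. No verdict came back.

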